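# Turn the watering sign on the potting bench

### The arm

A 6-joint arm with a two-finger parallel gripper is mounted at the origin on the work surface. World frame = base frame: x ahead of the robot, y to its left, z up, the work surface at z = 0. Lengths are in m, angles in rad, forces in N, time in s.
With the tool pointing down it reaches from about 0.3 to 0.775 m from the base axis. Payload 14.6 kg.
Tool frame: the origin (TCP) lies midway between the tips of the shut fingers; the grasp point (between the pads) lies 19 mm behind it; z points along the fingers, y is the line along which they close (so a half turn about z gives the same grasp; the last joint's range is limited). The gripper opens to 85 mm and grips with 20 to 120 N. Pads are 22 mm wide; open, the fingers measure 114 mm over their backs; the gripper's body (76 mm by 85 mm) begins 54 mm behind the grasp point. The pads swing forward as they close: fully open they stand 13 mm farther back than shut.
Start: joints at [1.131, 0.3, 1.521, -0, 1.321, -0.067], TCP at [0.2, 0.512, 0.21] pointing down, gripper open.
Joint ranges: [-3.03, 3.03], [-0.79, 2.21], [0.23, 2.52], [-1.04, 4.18], [0, 3.07], [-2.55, 2.55]. Speed limits (rad/s): [2.22, 2.22, 2.57, 3.14, 3.14, 3.14].

### API

Orientations are given as a rotation vector (axis times angle).
In Python, from bench import robot gives the robot as it stands.
- The arm moves only by the tool apply_moves, never from a script. Its argument "plan" is a list of rows, each an object with "linear": the shift along the tool's x, y, z in mm, a list of three; "rot": the turn, a rotation vector about the tool's x, y, z in rad, a list of three; "fingers": the gripper's target within -1 to 1 (fully open at 1, half-way at 0, shut at -1). In form: [{"linear": [x, y, z], "rot": [wx, wy, wz], "fingers": fingers}, ...]. A call has 1 to 8 rows; each row shifts and turns the commanded pose from where the row before left it, along the tool's axes as they then stand; what a row does not reach is not made up. A row lasts 1/10 s, in which the tool goes at most 50 mm and 8.59 degrees, less where a joint would pass 70% of its speed; a pose out of reach is approached as far as the arm can. A call with a gripper value outside its range is refused whole. The fingers move at their own pace and stop on an object; "force" is the grip in N (left out, the last holds). Time passes only in rows, so rows that do not move let the fingers close. It gives the time, the measured TCP pose, the force, the opening and the grip force at its end, in the units of the state.
- robot.read_state(): the state, without advancing time (a new reading comes with each control period).
- robot.snapshot(name): name is "scene" or "top" or "wrist"; returns the picture (384x512x3 uint8, red, green, blue); there is no depth.
- robot.camera_info(name): a dict with "vfov" (degrees; the focal length in pixels is half the picture's height over the tangent of half this angle, whatever the lens; pixels are square), "cx", "cy" (the principal point, pixels), "dist" ([k1, k2, p1, p2, k3] as OpenCV has them; the pictures are not rectified), "extrinsics" (4x4, takes a point from camera to world coordinates). Camera axes: x right, y up, looking along -z (the intrinsics and any distortion apply to the point x, -y, -z); pixel columns grow to the right and rows downward; lengths in m; the calibration is good to about 2 mm. A picture is of the moment at which its call begins: read the wrist's pose just before it. camera_info takes no time and is no camera call; for the wrist camera it gives the pose at the moment of the call.
- robot.sign_off(): hands the job in; it is judged then, once.
The state is a dict: "time": time; "joint_positions": joint angles; "joint_vel": joint speeds; "effort": joint torques, N m; "tcp_pos": TCP position; "tool_rot": TCP orientation; "force": force on the tool from outside, world axes, zero at the start; "ft_torque": the same for the moment, N m; "width": opening from 0.0 (shut) to 1.0 (fully open); "grip_force": force on a finger pad.
Only numpy, scipy, OpenCV 4.12 (cv2) and the standard library are available. Lean on these libraries where they do the work, as an engineer would, in place of code of your own. Each camera call takes 0.05 s, during which the arm holds its last target. There are 200 camera calls.

### The job

The seedlings have had their water: turn the swivel sign half round on its pin so that the face with the raised water drop looks out to the path on the far side of the bench, the board square to its foot. The small terracotta pot beside the sign stands in its swing, so first lift it on to the bamboo tray with the seedling cells and set it down upright there, without dropping it or letting the board knock it. Leave everything else on the bench where it is, and let go of everything at the end.

Things in the scene. Friction and masses are not known exactly. Their poses are not given: they have to be found in the camera images.
- stand: dark cedar foot of the sign, screwed to the bench; 80 (x) x 130 (y) x 24 mm high; origin at the centre of its underside, straight below the sign's upright pin; its x axis points out to the path, away from the robot, give or take 16 degrees
- swivel (a joint): angle of the sign board about the upright pin, rad, positive counter-clockwise seen from above. 0: board square to the foot (its length along the foot's y), sun face to the path. +3.14 or -3.14: half a turn, drop face to the path. Starts within 0.25 of 0. Turns freely both ways past a full turn, no catch; light friction (0.035 N m) holds it where it is left
- board_mid (a point): cedar sign board, 180 mm long (its y), 80 mm high, 13 mm thick (its x), held on the pin at its middle: lower edge 35, upper edge 115 mm above the bench, brass nut on top to 127 mm. Its ends swing on a circle of 90 mm radius. This point: its middle, 75 mm above the bench. Raised sun on its +x face (disc and eight rays, 65 mm across), raised water drop on its -x face
- drop_face (a point): centre of the face with the raised water drop (round below, pointed above, 34 x 56 mm), 75 mm above the bench. Drop and sun are of the same pale wood, 4 mm proud and within 33 mm of the pin; the outer parts of both faces are flat
- pot_mid (a point): centre, half-way up, of the small terracotta pot: 68 mm high, collar 66 mm outside diameter over its upper 22 mm (wall 5 mm), tapering below to a 44 mm foot; open at the top, empty, about 0.16 kg. Stands upright on the bench 85 to 115 mm from the pin, on the robot's side of the board or on the path's side
- pot: the same pot; origin at the centre of its underside
- tray: bamboo tray, fixed to the bench, 300 mm (its x axis) x 130 mm (y), rim 8 mm thick and 20 mm high all round, floor 8 mm above the bench; origin at the centre of its underside; stands to the left or to the right of the sign
- cell_near: black plastic seedling cell, empty, 57 mm square over its lip, 57 mm high, standing on the tray towards its -x end; origin at the centre of its underside
- cell_far: the other seedling cell, the same, towards the tray's +x end; between the two is room for the pot
- jug: green plastic jug without a spout, 80 mm diameter, 165 mm high (the one tall thing near the sign), loop handle reaching 73 mm from its axis along its +x; stands just outside the sign's swing; origin at the centre of its underside
- spool: spool of garden twine standing on end, 68 mm diameter, 60 mm high, just outside the sign's swing; origin at the centre of its underside
- saucer: terracotta saucer, 78 mm diameter, 18 mm high, lying on the bench by the sign's foot; the board swings clear over it; origin at the centre of its underside
- big_pot: large empty terracotta pot, 112 mm diameter, 105 mm high, on the side of the sign away from the tray; origin at the centre of its underside
- widger: flat steel widger, 200 mm long (along its x), 20 mm wide, 4 mm thick, lying on the bench beyond the large pot; origin at its middle
- dibber: dibber with steel point and cedar T handle, 240 mm long (along its x), lying beyond the sign; its handle bar is 100 mm long and 28 mm thick; origin at its middle on the bench
There are look-alikes about, which are no part of the job. Leave any purple look-alike of the pot alone. What is shaped like the stand but purple is not meant.

How it is judged:
On the way, in this order (a step that is already met when the one before it is completed fails the run):
1. the small pot stands upright on the tray's floor, let go (x of pot_mid in the frame of tray between -0.125 and 0.125 m and y of pot_mid in the frame of tray between -0.04 and 0.04 m and z of pot_mid in the frame of tray between 0.036 and 0.049 m and angle between pot_mid's own z axis and vertical below 0.12 rad and contact force between the fingers and pot below 0.05 N), for 0.2 s.
2. the sign has been turned half round: drop face to the path, square to its foot ((value of joint swivel between 2.9416 and 3.3416 rad or value of joint swivel between -3.3416 and -2.9416 rad)), for 0.2 s.
At the end, for the whole second after the job is handed in: The small pot stands upright (within 7 degrees) and at rest on the tray's floor inside the rim, and the sign is at rest half a turn round, drop face to the path and square to its foot within 0.2 rad (11 degrees) (all of step 1 and (value of joint swivel between 2.9416 and 3.3416 rad or value of joint swivel between -3.3416 and -2.9416 rad) and velocity of joint swivel between -0.05 and 0.05 rad/s and linear speed of pot below 0.02 m/s); the robot touches nothing.
It fails at once if the sign board knocks or pushes the small pot (over 3 N) (contact force between swivel and pot above 3 N).
It fails at once if the small pot is dropped (falls freely by more than about 13 mm) (linear speed of pot above 0.5 m/s and contact force between the fingers and pot below 0.05 N).
It fails at once if the small pot is tipped by more than 40 degrees (angle between pot_mid's own z axis and vertical above 0.7 rad).
It fails at once if anything else loose on the bench is moved by more than 25 mm (distance of any of jug, spool, big_pot, saucer, cell_near, cell_far, widger, dibber from where it was at the start of the episode above 0.025 m).
It also fails if it takes over 53 s, if anything falls off the work surface, if the arm or the gripper's body presses on something with over 40 N, if the wrist force passes 120 N, or if a joint passes its speed limit or range.

## Working session

There is one attempt and no reset: what is moved stays moved. The work goes in short steps, Python scripts to look and compute and a tool call to move; the robot and the scene stay as the last step left them, time stands still between calls to the robot, and variables do not carry over. Pictures are saved under pics/ and viewed, at most 12 in all, crops included, and the job is handed in when it is done.

Besides the shell and the picture viewer there is one more tool, called after "Request:" as a command line: name --argument value ..., lists and objects as JSON in quotes. apply_moves: Moves the arm, as the interface text tells. Its arguments: {"type":"object","properties":{"plan":{"type":"array"},"force":{"type":"number"}},"required":["plan"]}

```bash
mkdir -p pics; ls; cat > h.py <<'E'
import numpy as np, cv2
from bench import robot
def K(i,h=384):
    f=h/2/np.tan(np.radians(i["vfov"])/2)
    return np.array([[f,0,i["cx"]],[0,f,i["cy"]],[0,0,1]])
def ray(i,uv):
    p=cv2.undistortPoints(np.array(uv,float).reshape(-1,1,2),K(i),np.array(i["dist"],float)).reshape(-1,2)
    T=np.array(i["extrinsics"]); d=np.c_[p[:,0],-p[:,1],-np.ones(len(p))]@T[:3,:3].T
    return T[:3,3],d
def onz(i,uv,z):
    o,d=ray(i,uv); return o+d*((z-o[2])/d[:,2])[:,None]
def proj(i,P):
    T=np.linalg.inv(np.array(i["extrinsics"])); q=np.atleast_2d(P)@T[:3,:3].T+T[:3,3]
    q=q*[1,-1,-1]
    return cv2.projectPoints(q.reshape(-1,1,3),np.zeros(3),np.zeros(3),K(i),np.array(i["dist"],float))[0].reshape(-1,2)
E
python3 - <<'E'
from h import *
import json
ims=[]
for n in ("top","scene","wrist"):
    i=robot.camera_info(n); a=robot.snapshot(n); np.save(f"pics/{n}0.npy",a)
    i={k:(np.array(v).tolist() if k in("extrinsics","dist") else v) for k,v in i.items()}
    json.dump(i,open(f"pics/{n}0.json","w")); print(n,i["vfov"],np.round(i["extrinsics"],3).tolist(),i["dist"])
    ims.append(a)
    cv2.imwrite(f"pics/{n}0.png",cv2.resize(a[:,:,::-1],(768,576)))
print(robot.read_state())
E
```

```text
pics
top 57.213295176824 [[0.026, 0.99, -0.139, 0.374], [-0.999, 0.029, 0.016, 0.001], [0.02, 0.139, 0.99, 1.135], [0.0, 0.0, 0.0, 1.0]] [-0.04356860313660633, 0.0, 0.0, 0.0, 0.0]
scene 53.70025470504843 [[-0.211, -0.723, 0.657, 1.216], [0.977, -0.16, 0.139, 0.163], [0.005, 0.672, 0.741, 0.829], [0.0, 0.0, 0.0, 1.0]] [0.022060100697231303, 0.0, 0.0, 0.0, 0.0]
wrist 67.48552211267855 [[0.364, -0.884, -0.293, 0.125], [0.932, 0.345, 0.116, 0.542], [-0.002, -0.315, 0.949, 0.373], [0.0, 0.0, 0.0, 1.0]] [-0.061676327088428025, 0.0, 0.0, 0.0, 0.0]
{'time': 0.15, 'joint_positions': array([ 1.13141655e+00,  3.00326468e-01,  1.52146346e+00, -3.98740124e-06,
        1.32070893e+00, -6.66119016e-02]), 'joint_vel': array([-4.76556263e-05, -1.44967552e-03, -2.65052357e-04, -1.01996858e-04,
        2.13725022e-03,  1.15201198e-03]), 'effort': array([ 1.19506305e-03, -5.43677187e+01, -3.61882496e+01, -4.64925643e-05,
        3.24858425e-03, -6.56294628e-05]), 'tcp_pos': array([0.2002276 , 0.51203392, 0.21005043]), 'tool_rot': array([-5.82115182e-01, -3.08696336e+00,  1.37956042e-03]), 'force': array([-0.24524274, -0.061021  , -0.79472317]), 'ft_torque': array([ 0.01298945,  0.05874936, -0.04266876]), 'grip_force': 0.0, 'width': 1.0003232997691027}
```

View pics/top0.png

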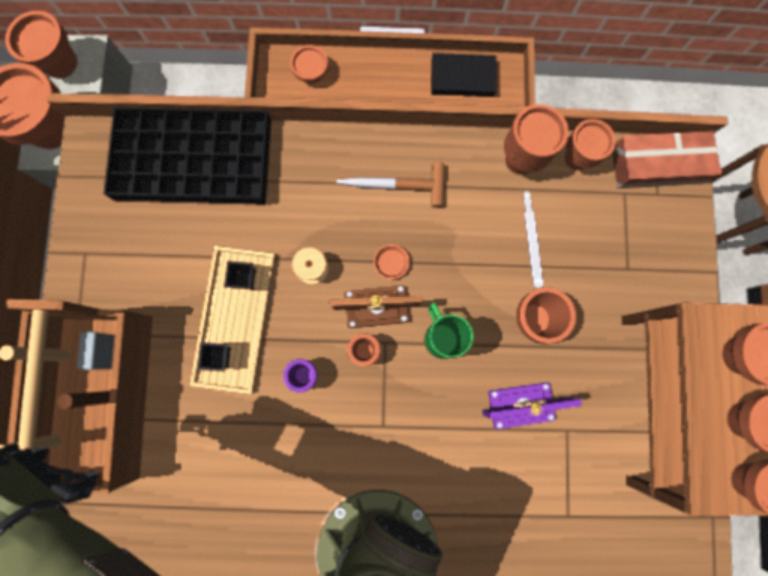

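View pics/scene0.png

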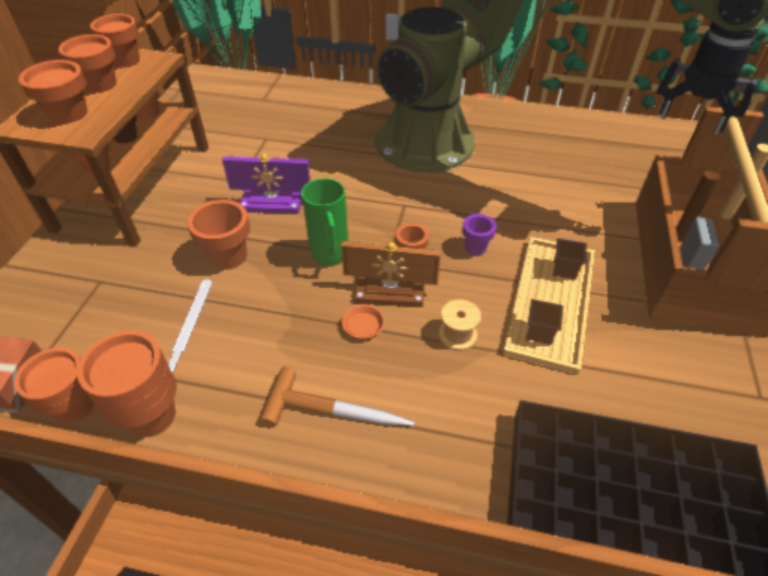

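The sign is at (377,303) in the top picture and the tray is to its left at (232,320). These could be taken for the small pot, by top-picture pixel:
- terracotta pot by the sign (363,350): **chosen**, since it is on the robot's side, close to the pin
- purple pot (300,375): look-alike
- saucer (392,262): flat
- pot on the ledge (309,63): far away

For the sign, the cedar one at (377,303) is the one I want; the one at (535,405) is purple.

```bash
python3 - <<'E'
from h import *
import json
a=np.load("pics/top0.npy"); i=json.load(open("pics/top0.json"))
x0,y0=122,150
c=cv2.resize(a[y0:y0+125,x0:x0+220,::-1],None,fx=3.6,fy=3.6,interpolation=cv2.INTER_CUBIC)
for u in range(0,220,20): cv2.putText(c,str(x0+u),(int(u*3.6),8),0,.3,(255,255,255),1); cv2.line(c,(int(u*3.6),10),(int(u*3.6),16),(255,255,255),1)
for v in range(10,125,10): cv2.putText(c,str(y0+v),(0,int(v*3.6)),0,.3,(255,255,255),1)
cv2.imwrite("pics/crop1.png",c)
hsv=cv2.cvtColor(a,cv2.COLOR_RGB2HSV)
for n,(u,v) in dict(pot=(243,228),saucer=(261,172),board=(232,201),stand=(240,212),bench=(270,240),spool=(200,177),tray=(150,210),jug=(299,222),cell=(160,183),bigpot=(350,210)).items(): print(n,hsv[v,u],a[v,u])
E
```

```text
pot [  8 149  94] [94 53 39]
saucer [  8 151 233] [233 134  95]
board [ 12 148 210] [210 135  88]
stand [ 10 144 143] [143  90  62]
bench [ 14 126 188] [188 137  95]
spool [ 22  93 250] [250 225 159]
tray [ 21  97 249] [249 220 154]
jug [ 69 157  96] [37 96 54]
cell [135  20  25] [24 23 25]
bigpot [  8 156 139] [139  77  54]
```

View pics/crop1.png

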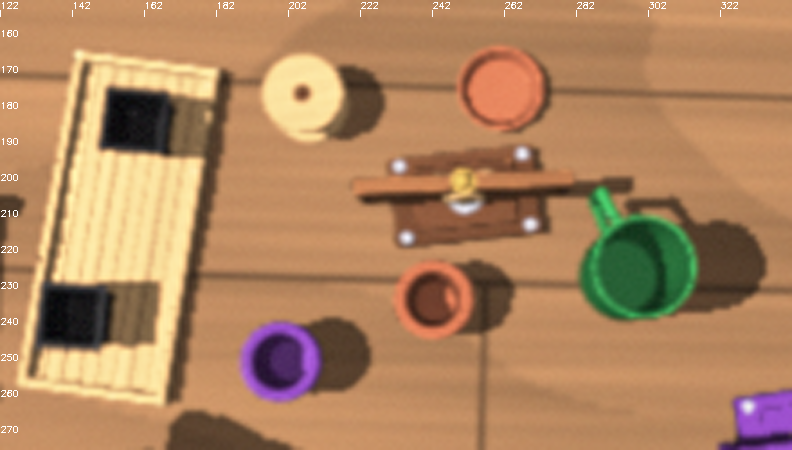

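```bash
python3 - <<'E'
from h import *
import json
i=json.load(open("pics/top0.json"))
def w(n,pts,z):
    uv=np.array(pts,float)/3.6+[122,150]-0.36
    P=onz(i,uv,z); print(n,np.round(P[:,:2],4).tolist()); return P
w("pot",[(435.5,299.5)],.068); w("potrim",[(398,299),(473,299),(435,262),(435,337)],.068)
b=w("board",[(354,187),(575,180)],.115); d=b[0]-b[1]; print(np.linalg.norm(d),np.arctan2(-d[0],d[1]),b.mean(0))
w("nut",[(463,180)],.127)
s=w("stand",[(399,166),(522,153),(530,224),(406,238)],.024); d=s[0]+s[3]-s[1]-s[2]; print(s.mean(0),np.arctan2(-d[0],d[1]))
t=w("tray",[(77,54),(220,70),(167,402),(25,380)],.02); d=t[0]+t[1]-t[2]-t[3]; print(t.mean(0),np.arctan2(d[1],d[0]))
w("cells",[(73,315),(135,120)],.065); w("jug",[(641,266)],.165);w("jughandle",[(600,190)],.13); w("spool",[(303,94)],.06); w("purple",[(281,361)],.068); w("saucer",[(502,89)],.018)
# scene check: project into the scene picture
j=json.load(open("pics/scene0.json"))
P=onz(i,np.array([(435.5,299.5),(463,180)])/3.6+[122,150],.068); P[1]=onz(i,[[122+463/3.6,150+50]],.127)
print(proj(j,P)*1.5)
E
```

```text
pot [[0.409, 0.0348]]
potrim [[0.4086, 0.0662], [0.4103, 0.0034], [0.4404, 0.0363], [0.3779, 0.0342]]
board [[0.4963, 0.1022], [0.5071, -0.0767]]
0.17929144038589637 0.06058881342878988 [0.50170401 0.01276508 0.115     ]
nut [[0.503, 0.0141]]
stand [[0.527, 0.0723], [0.5418, -0.0361], [0.4789, -0.0447], [0.4635, 0.0639]]
[0.50279877 0.01384248 0.024     ] 0.13811097903685363
tray [[0.6207, 0.3656], [0.6098, 0.2361], [0.3157, 0.2657], [0.3308, 0.3902]]
[0.46926115 0.31440362 0.02      ] -0.09256180592192675
cells [[0.3875, 0.3381], [0.5545, 0.2968]]
jug [[0.4356, -0.1248]]
jughandle [[0.4977, -0.0958]]
spool [[0.5823, 0.155]]
purple [[0.3545, 0.1615]]
saucer [[0.6003, -0.017]]
[[407.88475072 231.57817571]
 [387.58674196 240.8095264 ]]
```

Request:
apply_moves --plan '[{"linear": [0, 0, 0], "rot": [0, 0, -0.14], "fingers": 1}, {"linear": [0, 0, 0], "rot": [0, 0, -0.14], "fingers": 1}, {"linear": [-15, -30, 0], "rot": [0, 0, 0], "fingers": 1}, {"linear": [-19, -35, 0], "rot": [0, 0, 0], "fingers": 1}, {"linear": [-19, -35, 0], "rot": [0, 0, 0], "fingers": 1}, {"linear": [-19, -35, 0], "rot": [0, 0, 0], "fingers": 1}, {"linear": [-19, -35, 0], "rot": [0, 0, 0], "fingers": 1}, {"linear": [-19, -35, 0], "rot": [0, 0, 0], "fingers": 1}]' --force 25

```text
time: 0.95
tcp_pos: [0.291, 0.2964, 0.2104]
tool_rot: [-0.145, -3.138, 0.0]
force: [0.9, 0.5, 0.1]
width: 0.999
grip_force: 0.0
```

Request:
apply_moves --plan '[{"linear": [-19, -35, 0], "rot": [0, 0, 0], "fingers": 1}, {"linear": [-19, -35, 0], "rot": [0, 0, 0], "fingers": 1}, {"linear": [-19, -35, 0], "rot": [0, 0, 0], "fingers": 1}, {"linear": [-19, -35, 0], "rot": [0, 0, 0], "fingers": 1}, {"linear": [-15, -30, 0], "rot": [0, 0, 0], "fingers": 1}, {"linear": [0, 0, 0], "rot": [0, 0, 0], "fingers": 1}]'

```text
time: 1.55
tcp_pos: [0.3665, 0.1176, 0.2104]
tool_rot: [0.152, 3.138, -0.001]
force: [0.6, 0.8, -0.0]
width: 1.001
grip_force: 0.0
```

```bash
cat >> h.py <<'E'
from scipy.spatial.transform import Rotation as Rn
def delta(target,yaw=None):
    s=robot.read_state(); R=Rn.from_rotvec(s["tool_rot"]).as_matrix()
    y=np.arctan2(R[1,1],R[0,1])
    r=0 if yaw is None else (yaw-y+np.pi/2)%np.pi-np.pi/2
    print("t",round(s["time"],2),"tcp",np.round(s["tcp_pos"],4),"tool-y yaw",round(y,3),"Rz",np.round(R[:,2],3),"lin mm",np.round(R.T@(np.array(target)-s["tcp_pos"])*1000,1),"rotz",round(-r,3),"q",np.round(s["joint_positions"],2),"w",round(s["width"],3),"gf",round(s["grip_force"],1),"F",np.round(s["force"],1))
E
python3 - <<'E'
from h import *
delta([.409,.0345,.21],1.478)
i=robot.camera_info("wrist"); a=robot.snapshot("wrist"); np.save("pics/w1.npy",a)
import json; json.dump({k:(np.array(v).tolist() if k in("extrinsics","dist") else v) for k,v in i.items()},open("pics/w1.json","w"))
c=cv2.resize(a[:,:,::-1],(768,576)).copy()
for p in proj(i,[[.409,.0345,.068],[.409,.0345,.0],[.5025,.0139,.127]]): cv2.circle(c,tuple(int(t*1.5) for t in p),3,(255,0,255),-1)
cv2.imwrite("pics/w1.png",c)
E
```

```text
t 1.55 tcp [0.3665 0.1176 0.2104] tool-y yaw 1.474 Rz [ 0. -0. -1.] lin mm [-50.3 -78.6   0.4] rotz -0.004 q [ 0.22 -0.08  1.94 -0.    1.28 -1.26] w 1.001 gf 0.0 F [ 0.6  0.8 -0. ]
```

View pics/w1.png

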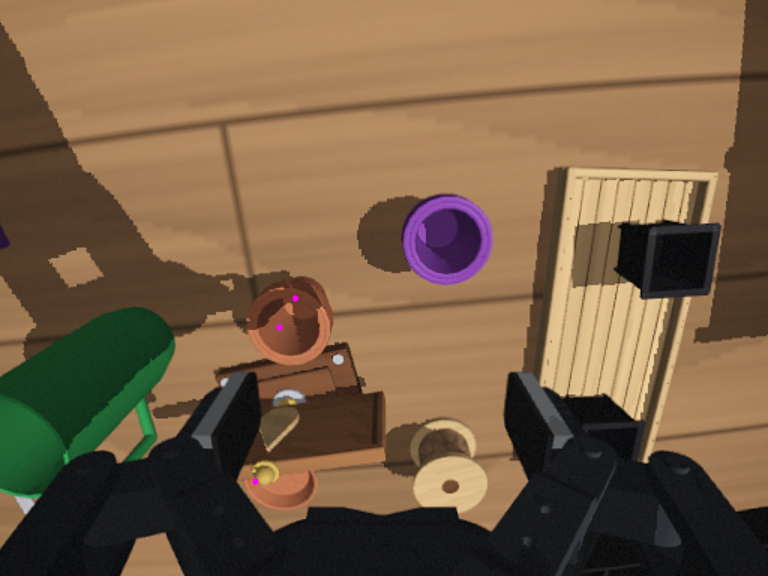

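The wrist picture shows the terracotta pot at (289,321), the purple pot at (447,238), the sign at about (300,420), and the tray with its cells on the right. My projected marks are about 8 mm off, and the arm may still have been settling. I'll finish the approach and measure again at rest.

Request:
apply_moves --plan '[{"linear": [-12, -26, 0], "rot": [0, 0, 0], "fingers": 1}, {"linear": [-12, -26, 0], "rot": [0, 0, 0], "fingers": 1}, {"linear": [-12, -26, 0], "rot": [0, 0, 0], "fingers": 1}, {"linear": [-13, 0, 0], "rot": [0, 0, 0], "fingers": 1}, {"linear": [0, 0, 0], "rot": [0, 0, 0], "fingers": 1}, {"linear": [0, 0, 0], "rot": [0, 0, 0], "fingers": 1}]'

```text
time: 2.2
tcp_pos: [0.4068, 0.0388, 0.2102]
tool_rot: [-0.144, -3.137, -0.0]
force: [0.0, -0.6, -0.6]
width: 0.997
grip_force: 0.0
```

```bash
python3 - <<'E'
from h import *
delta([.409,.0345,.21],1.478)
i=robot.camera_info("wrist"); a=robot.snapshot("wrist"); np.save("pics/w2.npy",a)
import json; json.dump({k:(np.array(v).tolist() if k in("extrinsics","dist") else v) for k,v in i.items()},open("pics/w2.json","w"))
c=cv2.resize(a[:,:,::-1],(768,576)).copy()
for p in proj(i,[[.409,.0345,.068],[.409,.0345,.0],[.5025,.0139,.127]]): print(p*1.5);cv2.circle(c,tuple(int(t*1.5) for t in p),3,(255,0,255),-1)
cv2.imwrite("pics/w2.png",c)
E
```

```text
t 2.2 tcp [0.4068 0.0388 0.2102] tool-y yaw 1.479 Rz [-0.001  0.    -1.   ] lin mm [-2.6 -4.1  0.2] rotz 0.001 q [ 0.01 -0.02  1.89  0.    1.28 -1.47] w 0.997 gf 0.0 F [ 0.  -0.6 -0.6]
[375.44229414 268.28814556]
[376.55475345 247.89293577]
[357.14080553 427.05167002]
```

View pics/w2.png

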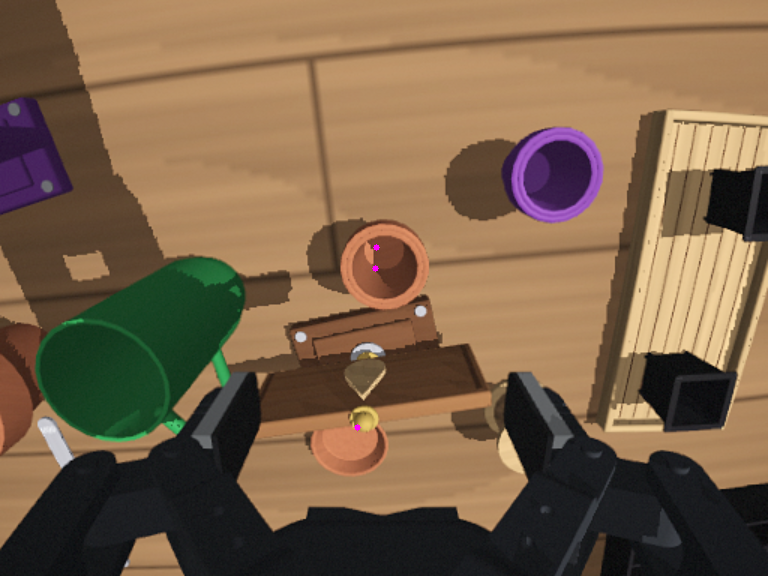

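The wrist picture at rest has the pot rim centred at about (385,264) and the nut at (363,419), a consistent offset of about 7 mm from my top-view values. I'll remeasure with masks in all three views.

```bash
python3 - <<'E'
from h import *
import json
def blob(n,seed,lo,hi,full=True):
    a=np.load(f"pics/{n}.npy"); i=json.load(open(f"pics/{n}.json"))
    m=cv2.inRange(cv2.cvtColor(a,cv2.COLOR_RGB2HSV),lo,hi)
    m=cv2.morphologyEx(m,cv2.MORPH_OPEN,np.ones((2,2)))
    cs=cv2.findContours(m,cv2.RETR_EXTERNAL,cv2.CHAIN_APPROX_NONE)[0]
    c=min((c for c in cs if len(c)>12),key=lambda c:np.hypot(*(c[:,0].mean(0)-seed)))
    return i,c
for n,seed in (("top0",(243,233)),("w2",(256.5,176)),("scene0",(274,157))):
    i,c=blob(n,seed,(0,115,60),(10,255,255)); e=cv2.fitEllipse(cv2.convexHull(c)); x,y,w,h=cv2.boundingRect(c)
    print(n,"pot bbox",(x,y,w,h),"ell",np.round(e[0],1),np.round(e[1],1),"->",np.round(onz(i,[e[0]],.068)[0],4), "bboxc",np.round(onz(i,[(x+(w-1)/2,y+(h-1)/2)],.068)[0],4))
for n,seed in (("top0",(250.5,200)),("w2",(242,280)),("scene0",(261,164))):
    i,c=blob(n,seed,(19,110,90),(30,255,255)); x,y,w,h=cv2.boundingRect(c); p=c[:,0].mean(0)
    print(n,"nut",(x,y,w,h),np.round(p,1),np.round(onz(i,[p],.122)[0],4))
for n,seed in (("top0",(200,250)),("w2",(369,116))):
    i,c=blob(n,seed,(125,90,30),(150,255,255)); e=cv2.fitEllipse(c); print(n,"purple",np.round(e[0],1),np.round(onz(i,[e[0]],.068)[0],4))
i=json.load(open("pics/w2.json"))
for nm,p,z in (("nearcell",(765,203),.065),("farcell",(700,399),.065),("jugrim",(103,367),.165),("traycorner",(667,112),.02),("traycorner2",(605,430),.02),("screws",(300,337),.024),("",(421,311),.024),("boardL",(487,392),.115),("boardR",(255,424),.115)):
    print(nm,np.round(onz(i,[np.array(p)/1.5],z)[0],4))
E
```

```text
top0 pot bbox (232, 223, 23, 22) ell [243.4 233.7] [21.5 22.8] -> [0.4065 0.0325 0.068 ] bboxc [0.4071 0.0336 0.068 ]
w2 pot bbox (228, 148, 59, 60) ell [256.9 177.5] [58.2 60.4] -> [0.4082 0.0419 0.068 ] bboxc [0.4081 0.042  0.068 ]
scene0 pot bbox (265, 150, 22, 16) ell [275.4 157.8] [16.2 22.6] -> [0.4199 0.0464 0.068 ] bboxc [0.4187 0.0464 0.068 ]
top0 nut (249, 198, 6, 7) [251.2 200.9] [0.4999 0.0112 0.122 ]
w2 nut (234, 272, 19, 17) [243.3 279.6] [0.5004 0.0193 0.122 ]
scene0 nut (258, 163, 7, 6) [261.1 165.4] [0.5136 0.0228 0.122 ]
top0 purple [200.6 251. ] [0.3514 0.1587 0.068 ]
w2 purple [369.5 116.8] [0.3534 0.1645 0.068 ]
nearcell [0.385  0.3283 0.065 ]
farcell [0.5501 0.3008 0.065 ]
jugrim [ 0.4252 -0.1185  0.165 ]
traycorner [0.3154 0.2731 0.02  ]
traycorner2 [0.6077 0.2435 0.02  ]
screws [ 0.4777 -0.04    0.024 ]
 [0.4627 0.0684 0.024 ]
boardL [0.491  0.1045 0.115 ]
boardR [ 0.5025 -0.06    0.115 ]
```

Request:
apply_moves --plan '[{"linear": [-1.5, 1.5, 30], "rot": [0, 0, 0], "fingers": 1}, {"linear": [0, 0, 35], "rot": [0, 0, 0], "fingers": 1}, {"linear": [0, 0, 35], "rot": [0, 0, 0], "fingers": 1}, {"linear": [0, 0, 20], "rot": [0, 0, 0], "fingers": 1}, {"linear": [0, 0, 0], "rot": [0, 0, 0], "fingers": 1}]'

```text
time: 2.75
tcp_pos: [0.4071, 0.04, 0.0886]
tool_rot: [-0.144, -3.134, 0.0]
force: [-1.2, -0.2, 0.0]
width: 0.997
grip_force: 0.0
```

```bash
python3 - <<'E'
from h import *
delta([.409,.0405,.032],1.478)
i=robot.camera_info("wrist"); a=robot.snapshot("wrist")
m=cv2.inRange(cv2.cvtColor(a,cv2.COLOR_RGB2HSV),(0,115,60),(10,255,255))
cs=cv2.findContours(m,cv2.RETR_EXTERNAL,cv2.CHAIN_APPROX_NONE)[0]
for c in cs:
    if len(c)>80:
        e=cv2.fitEllipse(cv2.convexHull(c)); print(cv2.boundingRect(c),np.round(e[0],1),np.round(e[1],1),np.round(onz(i,[e[0]],.068)[0],4))
E
```

```text
t 2.75 tcp [0.4071 0.04   0.0886] tool-y yaw 1.479 Rz [-0.004  0.    -1.   ] lin mm [-2.1  0.7 56.6] rotz 0.001 q [ 0.01  0.15  2.02  0.    0.97 -1.47] w 0.997 gf 0.0 F [-1.2 -0.2  0. ]
(209, 172, 93, 94) [255.1 219. ] [92.1 93.8] [0.4051 0.0412 0.068 ]
```

Request:
apply_moves --plan '[{"linear": [0, 0.5, 20], "rot": [0, 0, 0], "fingers": 1}, {"linear": [0, 0, 20], "rot": [0, 0, 0], "fingers": 1}, {"linear": [0, 0, 16], "rot": [0, 0, 0], "fingers": 1}, {"linear": [0, 0, 0], "rot": [0, 0, 0], "fingers": 1}, {"linear": [0, 0, 0], "rot": [0, 0, 0], "fingers": 0}, {"linear": [0, 0, 0], "rot": [0, 0, 0], "fingers": -0.2}, {"linear": [0, 0, 0], "rot": [0, 0, 0], "fingers": -0.2}, {"linear": [0, 0, 0], "rot": [0, 0, 0], "fingers": -0.2}]' --force 25

```text
time: 3.6
tcp_pos: [0.4099, 0.0401, 0.0365]
tool_rot: [0.145, 3.135, 0.001]
force: [-3.6, 0.7, 13.8]
width: 0.76
grip_force: 24.0
```

Request:
apply_moves --plan '[{"linear": [0, 0, 0], "rot": [0, 0, 0], "fingers": -0.2}, {"linear": [0, 0, 0], "rot": [0, 0, 0], "fingers": -0.2}, {"linear": [0, 0, 0], "rot": [0, 0, 0], "fingers": -0.2}]'

```text
time: 3.9
tcp_pos: [0.4099, 0.0401, 0.0365]
tool_rot: [0.145, 3.135, 0.001]
force: [-5.0, 1.9, 13.3]
width: 0.767
grip_force: 24.1
```

Request:
apply_moves --plan '[{"linear": [0, 0, -5], "rot": [0, 0, 0], "fingers": -0.2}, {"linear": [0, 0, -10], "rot": [0, 0, 0], "fingers": -0.2}, {"linear": [0, 0, -15], "rot": [0, 0, 0], "fingers": -0.2}, {"linear": [0, 0, -20], "rot": [0, 0, 0], "fingers": -0.2}, {"linear": [0, 0, -20], "rot": [0, 0, 0], "fingers": -0.2}, {"linear": [0, 0, -20], "rot": [0, 0, 0], "fingers": -0.2}, {"linear": [0, 0, -20], "rot": [0, 0, 0], "fingers": -0.2}, {"linear": [0, 0, 0], "rot": [0, 0, 0], "fingers": -0.2}]' --force 35

```text
time: 4.7
tcp_pos: [0.4101, 0.0399, 0.1474]
tool_rot: [0.145, 3.133, 0.0]
force: [0.0, -0.9, -2.5]
width: 0.746
grip_force: 39.1
```

```bash
python3 - <<'E'
from h import *
delta([.470,.321,.145],1.478)
a=robot.snapshot("wrist"); cv2.imwrite("pics/w3.png",a[:,:,::-1])
E
```

```text
t 4.7 tcp [0.4101 0.0399 0.1474] tool-y yaw 1.478 Rz [ 0.005  0.    -1.   ] lin mm [-33.6 285.5   2.7] rotz 0.0 q [ 0.01  0.06  1.96 -0.    1.12 -1.47] w 0.746 gf 39.1 F [ 0.  -0.9 -2.5]
```

View pics/w3.png

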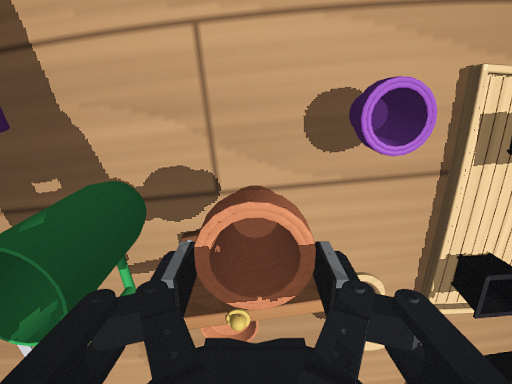

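The wrist picture shows the pot held upright between the fingers, rim centre about (255,255). Now I'll carry it over the tray.

Request:
apply_moves --plan '[{"linear": [-2, 20, 0], "rot": [0, 0, 0], "fingers": -0.2}, {"linear": [-4, 35, 0], "rot": [0, 0, 0], "fingers": -0.2}, {"linear": [-4, 35, 0], "rot": [0, 0, 0], "fingers": -0.2}, {"linear": [-4, 35, 0], "rot": [0, 0, 0], "fingers": -0.2}, {"linear": [-4, 35, 0], "rot": [0, 0, 0], "fingers": -0.2}, {"linear": [-4, 35, 0], "rot": [0, 0, 0], "fingers": -0.2}, {"linear": [-4, 35, 0], "rot": [0, 0, 0], "fingers": -0.2}, {"linear": [-4, 30, 0], "rot": [0, 0, 0], "fingers": -0.2}]'

```text
time: 5.55
tcp_pos: [0.4625, 0.2975, 0.1431]
tool_rot: [-0.145, -3.137, 0.001]
force: [-0.3, -0.2, -1.5]
width: 0.741
grip_force: 39.2
```

Request:
apply_moves --plan '[{"linear": [-3, 20, 0], "rot": [0, 0, 0], "fingers": -0.2}, {"linear": [0, 0, 0], "rot": [0, 0, 0], "fingers": -0.2}, {"linear": [0, 0, 0], "rot": [0, 0, 0], "fingers": -0.2}]'

```text
time: 5.85
tcp_pos: [0.4672, 0.3153, 0.1432]
tool_rot: [-0.145, -3.136, 0.002]
force: [-0.2, -0.7, -1.6]
width: 0.746
grip_force: 39.3
```

```bash
python3 - <<'E'
from h import *
delta([.470,.321,.145],1.478)
i=robot.camera_info("wrist"); a=robot.snapshot("wrist")
c=cv2.resize(a[:,:,::-1],(768,576)).copy()
for p in proj(i,[[.3875,.345,.065],[.5545,.304,.065],[.47,.321,.008]]): print(p*1.5);cv2.circle(c,tuple(int(t*1.5) for t in p),3,(255,0,255),-1)
for p in proj(i,[[.5025,.0213,.127]]): print(p)
cv2.imwrite("pics/w4.png",c)
E
```

```text
t 5.85 tcp [0.4672 0.3153 0.1432] tool-y yaw 1.479 Rz [-0.002 -0.001 -1.   ] lin mm [-2.3  5.9 -1.8] rotz 0.001 q [ 0.53  0.39  1.56 -0.    1.19 -0.95] w 0.746 gf 39.3 F [-0.2 -0.7 -1.6]
[422.60361624 147.4750674 ]
[376.09742029 419.7082677 ]
[389.54714626 270.67728648]
[-85.79336796 287.05288868]
```

View pics/w4.png

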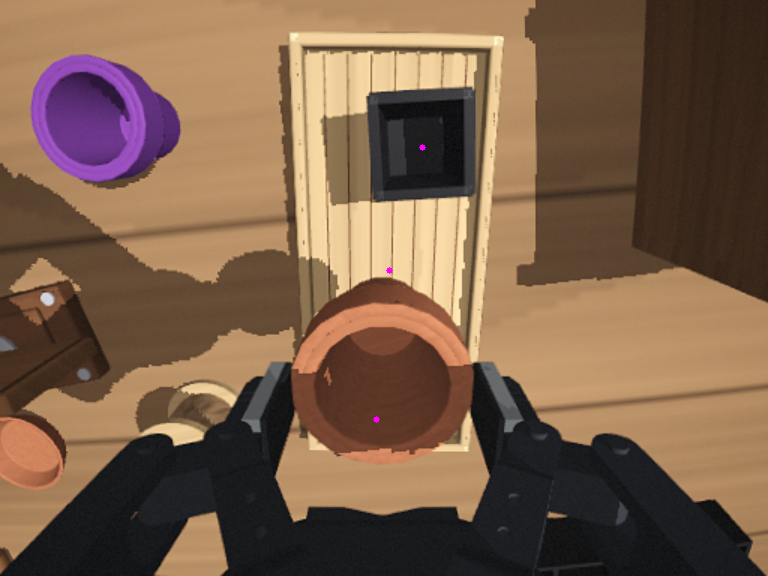

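The tray picture shows the near cell at (422,145), matching my projection (422,147). The target spot at (390,271) lies mid-tray and is free. Lowering.

Request:
apply_moves --plan '[{"linear": [-2.5, 6, 10], "rot": [0, 0, 0], "fingers": -0.2}, {"linear": [0, 0, 25], "rot": [0, 0, 0], "fingers": -0.2}, {"linear": [0, 0, 25], "rot": [0, 0, 0], "fingers": -0.2}, {"linear": [0, 0, 18], "rot": [0, 0, 0], "fingers": -0.2}, {"linear": [0, 0, 8], "rot": [0, 0, 0], "fingers": -0.2}, {"linear": [0, 0, 4], "rot": [0, 0, 0], "fingers": -0.2}, {"linear": [0, 0, 3], "rot": [0, 0, 0], "fingers": -0.2}, {"linear": [0, 0, 0], "rot": [0, 0, 0], "fingers": -0.2}]'

```text
time: 6.7
tcp_pos: [0.471, 0.3214, 0.0518]
tool_rot: [0.146, 3.138, 0.001]
force: [-0.3, 0.7, -3.1]
width: 0.744
grip_force: 39.3
```

Request:
apply_moves --plan '[{"linear": [0, 0, 2], "rot": [0, 0, 0], "fingers": -0.2}, {"linear": [0, 0, 0], "rot": [0, 0, 0], "fingers": -0.2}]'

```text
time: 6.9
tcp_pos: [0.4709, 0.3214, 0.0498]
tool_rot: [0.146, 3.138, 0.0]
force: [0.3, 0.5, -2.9]
width: 0.747
grip_force: 39.3
```

Request:
apply_moves --plan '[{"linear": [0, 0, 2], "rot": [0, 0, 0], "fingers": -0.2}, {"linear": [0, 0, 1], "rot": [0, 0, 0], "fingers": -0.2}, {"linear": [0, 0, 0], "rot": [0, 0, 0], "fingers": -0.2}]'

```text
time: 7.2
tcp_pos: [0.4707, 0.3213, 0.0464]
tool_rot: [-0.146, -3.138, 0.0]
force: [0.1, 0.1, -2.4]
width: 0.746
grip_force: 39.3
```

Request:
apply_moves --plan '[{"linear": [0, 0, 2], "rot": [0, 0, 0], "fingers": -0.2}, {"linear": [0, 0, 0], "rot": [0, 0, 0], "fingers": -0.2}]'

```text
time: 7.4
tcp_pos: [0.471, 0.3215, 0.0451]
tool_rot: [0.146, 3.138, 0.001]
force: [-2.9, -2.2, 5.9]
width: 0.746
grip_force: 40.3
```

Request:
apply_moves --plan '[{"linear": [0, 0, 0], "rot": [0, 0, 0], "fingers": 0.6}, {"linear": [0, 0, 0], "rot": [0, 0, 0], "fingers": 0.8}, {"linear": [0, 0, 0], "rot": [0, 0, 0], "fingers": 1}, {"linear": [0, 0, 0], "rot": [0, 0, 0], "fingers": 1}, {"linear": [0, 0, 0], "rot": [0, 0, 0], "fingers": 1}]'

```text
time: 7.9
tcp_pos: [0.4708, 0.3213, 0.0445]
tool_rot: [0.146, 3.138, -0.0]
force: [-0.1, -0.1, 0.1]
width: 1.003
grip_force: 0.0
```

Request:
apply_moves --plan '[{"linear": [0, 0, -15], "rot": [0, 0, 0], "fingers": 1}, {"linear": [0, 0, -25], "rot": [0, 0, 0], "fingers": 1}, {"linear": [0, 0, -35], "rot": [0, 0, 0], "fingers": 1}, {"linear": [0, 0, -40], "rot": [0, 0, 0], "fingers": 1}, {"linear": [0, 0, -40], "rot": [0, 0, 0], "fingers": -1}, {"linear": [0, 0, 0], "rot": [0, 0, 0], "fingers": -1}]'

```text
time: 8.5
tcp_pos: [0.4724, 0.3223, 0.2065]
tool_rot: [0.145, 3.13, 0.009]
force: [0.4, 1.0, 0.2]
width: 0.688
grip_force: 0.0
```

```bash
python3 - <<'E'
from h import *
delta([.470,.321,.2],1.478)
ims=[]
for n in ("wrist","scene"):
    a=robot.snapshot(n); ims.append(cv2.resize(a[:,:,::-1],(400,300)) if n=="wrist" else cv2.resize(a[130:280,200:400,::-1],(400,300)))
cv2.imwrite("pics/w5.png",np.hstack(ims))
E
```

```text
t 8.5 tcp [0.4724 0.3223 0.2065] tool-y yaw 1.478 Rz [ 0.009  0.005 -1.   ] lin mm [ 2.3 -1.6  6.5] rotz 0.0 q [ 0.53  0.35  1.47 -0.    1.32 -0.94] w 0.688 gf 0.0 F [0.4 1.  0.2]
```

View pics/w5.png

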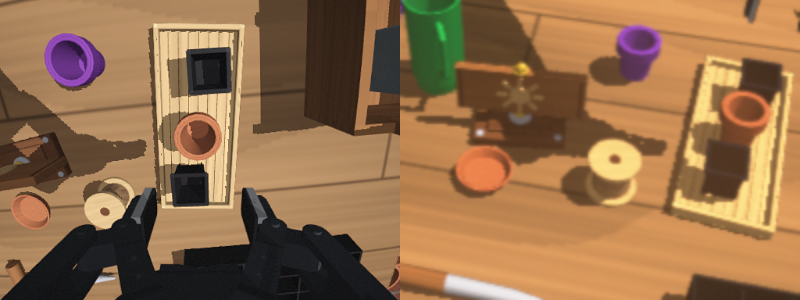

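The pot stands upright between the two cells, at about (197,136) in the left half. The right half shows the sign still with its sun face out. Next I'll bring the open gripper over the sign's left half and turn it to straddle the board.

Request:
apply_moves --plan '[{"linear": [-6, -30, 0], "rot": [0, 0, 0], "fingers": 1}, {"linear": [-6, -31, 0], "rot": [0, 0, 0], "fingers": 1}, {"linear": [-6, -31, 0], "rot": [0, 0, 0], "fingers": 1}, {"linear": [-6, -31, 0], "rot": [0, 0, 0], "fingers": 1}, {"linear": [-6, -31, 0], "rot": [0, 0, 0], "fingers": 1}, {"linear": [-6, -31, 0], "rot": [0, 0, 0], "fingers": 1}, {"linear": [-7, -31, 0], "rot": [0, 0, 0], "fingers": 1}, {"linear": [-7, -31, 0], "rot": [0, 0, 0], "fingers": 1}]'

```text
time: 9.4
tcp_pos: [0.4971, 0.0694, 0.1985]
tool_rot: [-0.146, -3.136, 0.0]
force: [0.8, -0.1, -0.1]
width: 0.997
grip_force: 0.0
```

Request:
apply_moves --plan '[{"linear": [0, 0, 0], "rot": [0, 0, 0.142], "fingers": 1}, {"linear": [0, 0, 0], "rot": [0, 0, 0.142], "fingers": 1}, {"linear": [0, 0, 0], "rot": [0, 0, 0.142], "fingers": 1}, {"linear": [0, 0, 0], "rot": [0, 0, 0.142], "fingers": 1}, {"linear": [0, 0, 0], "rot": [0, 0, 0.142], "fingers": 1}, {"linear": [0, 0, 0], "rot": [0, 0, 0.142], "fingers": 1}, {"linear": [0, 0, 0], "rot": [0, 0, 0.142], "fingers": 1}, {"linear": [0, 0, 0], "rot": [0, 0, 0.142], "fingers": 1}]'

```text
time: 10.2
tcp_pos: [0.4971, 0.0707, 0.1984]
tool_rot: [-1.817, -2.56, 0.002]
force: [0.6, 0.0, 1.3]
width: 1.0
grip_force: 0.0
```

Request:
apply_moves --plan '[{"linear": [0, 0, 0], "rot": [0, 0, 0.142], "fingers": 1}, {"linear": [0, 0, 0], "rot": [0, 0, 0.142], "fingers": 1}, {"linear": [0, 0, 0], "rot": [0, 0, 0], "fingers": 1}, {"linear": [0, 0, 0], "rot": [0, 0, 0], "fingers": 1}]'

```text
time: 10.6
tcp_pos: [0.4974, 0.0707, 0.1989]
tool_rot: [-2.151, -2.289, 0.001]
force: [0.4, 0.3, -0.1]
width: 0.997
grip_force: 0.0
```

```bash
python3 - <<'E'
from h import *
delta([.499,.070,.085],.06)
i=robot.camera_info("wrist"); a=robot.snapshot("wrist")
c=cv2.resize(a[:,:,::-1],(768,576)).copy()
for p in proj(i,[[.502,.020,.127],[.499,.070,.115]]): cv2.circle(c,tuple(int(t*1.5) for t in p),3,(255,0,255),-1)
cv2.imwrite("pics/w6.png",c)
E
```

```text
t 10.6 tcp [0.4974 0.0707 0.1989] tool-y yaw 0.062 Rz [-0.001 -0.    -1.   ] lin mm [ -0.8   1.7 113.9] rotz 0.002 q [0.07 0.2  1.67 0.   1.27 0.01] w 0.997 gf 0.0 F [ 0.4  0.3 -0.1]
```

View pics/w6.png

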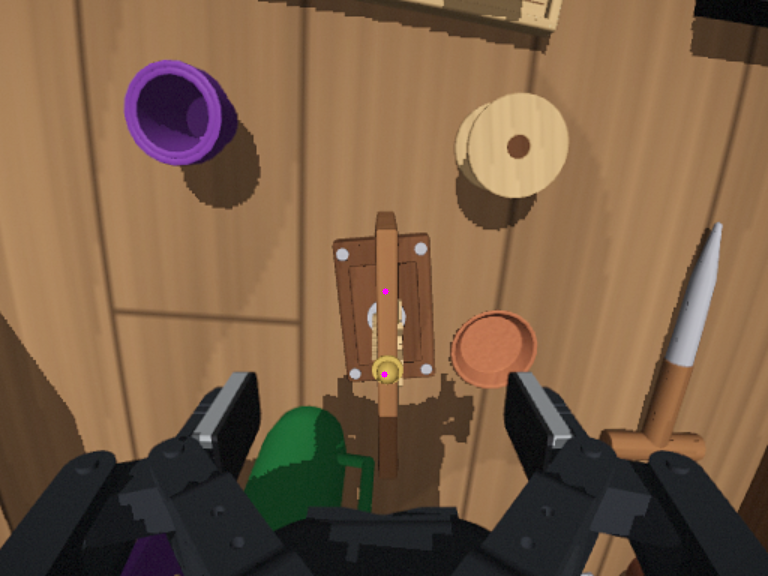

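The wrist picture shows the board lying midway between the open fingers at column 387, and my pin estimate falls on the nut (387,371). Lowering to straddle it, then closing to a loose gap.

Request:
apply_moves --plan '[{"linear": [-1, 2, 25], "rot": [0, 0, 0], "fingers": 1}, {"linear": [0, 0, 35], "rot": [0, 0, 0], "fingers": 1}, {"linear": [0, 0, 35], "rot": [0, 0, 0], "fingers": 1}, {"linear": [0, 0, 30], "rot": [0, 0, 0], "fingers": 1}, {"linear": [0, 0, 0], "rot": [0, 0, 0], "fingers": -0.45}, {"linear": [0, 0, 0], "rot": [0, 0, 0], "fingers": -0.45}, {"linear": [0, 0, 0], "rot": [0, 0, 0], "fingers": -0.45}, {"linear": [0, 0, 0], "rot": [0, 0, 0], "fingers": -0.45}]' --force 20

```text
time: 11.45
tcp_pos: [0.5005, 0.0699, 0.076]
tool_rot: [2.154, 2.284, 0.003]
force: [-0.6, -0.1, -0.3]
width: 0.332
grip_force: 0.0
```

Request:
apply_moves --plan '[{"linear": [0, 0, 0], "rot": [0, 0, 0], "fingers": -0.45}, {"linear": [0, 0, 0], "rot": [0, 0, 0], "fingers": -0.45}, {"linear": [0, 0, 0], "rot": [0, 0, 0], "fingers": -0.45}]'

```text
time: 11.75
tcp_pos: [0.4998, 0.0699, 0.0748]
tool_rot: [2.156, 2.285, 0.0]
force: [0.3, 0.2, -0.0]
width: 0.274
grip_force: 0.0
```

```bash
python3 - <<'E'
from h import *
delta([.499,.070,.072],.06)
E
```

```text
t 11.75 tcp [0.4998 0.0699 0.0748] tool-y yaw 0.058 Rz [ 0.  0. -1.] lin mm [ 0.2 -0.8  2.8] rotz -0.002 q [0.07 0.36 1.78 0.   1.   0.01] w 0.274 gf 0.0 F [ 0.3  0.2 -0. ]
```

No contact, as wanted. Now the first quarter turn, in an arc about the pin.

Request:
apply_moves --plan '[{"linear": [-0.4, 6.5, 0], "rot": [0, 0, 0.13], "fingers": -0.45}, {"linear": [-0.4, 6.5, 0], "rot": [0, 0, 0.13], "fingers": -0.45}, {"linear": [-0.4, 6.5, 0], "rot": [0, 0, 0.13], "fingers": -0.45}, {"linear": [-0.4, 6.5, 0], "rot": [0, 0, 0.13], "fingers": -0.45}, {"linear": [-0.4, 6.5, 0], "rot": [0, 0, 0.13], "fingers": -0.45}, {"linear": [-0.4, 6.5, 0], "rot": [0, 0, 0.13], "fingers": -0.45}]'

```text
time: 12.35
tcp_pos: [0.536, 0.0576, 0.0745]
tool_rot: [-2.866, -1.286, 0.0]
force: [-1.3, 0.3, 0.0]
width: 0.277
grip_force: 0.3
```

Request:
apply_moves --plan '[{"linear": [-0.4, 6.5, 0], "rot": [0, 0, 0.13], "fingers": -0.45}, {"linear": [-0.4, 6.5, 0], "rot": [0, 0, 0.13], "fingers": -0.45}, {"linear": [-0.4, 6.5, 0], "rot": [0, 0, 0.13], "fingers": -0.45}, {"linear": [-0.4, 6.5, 0], "rot": [0, 0, 0.13], "fingers": -0.45}, {"linear": [-0.4, 6.5, 0], "rot": [0, 0, 0.13], "fingers": -0.45}, {"linear": [-0.4, 6.5, 0], "rot": [0, 0, 0.13], "fingers": -0.45}, {"linear": [0, 0, 0], "rot": [0, 0, 0], "fingers": -0.45}]'

```text
time: 13.05
tcp_pos: [0.5529, 0.023, 0.0744]
tool_rot: [3.14, 0.104, -0.0]
force: [0.4, -0.2, -0.2]
width: 0.275
grip_force: 0.0
```

```bash
python3 - <<'E'
from h import *
y=.06-1.56; p=np.array([.502,.02])+.05*np.array([-np.sin(y),np.cos(y)])
print(p); delta([*p,.075],y)
E
```

```text
[0.55187475 0.02353686]
t 13.05 tcp [0.5529 0.023  0.0744] tool-y yaw -1.505 Rz [-0. -0. -1.] lin mm [-1.  -0.6 -0.6] rotz -0.005 q [-0.02  0.46  1.65 -0.    1.04  1.48] w 0.275 gf 0.0 F [ 0.4 -0.2 -0.2]
```

Request:
apply_moves --plan '[{"linear": [0, 0, 0], "rot": [0, 0, 0], "fingers": 0}, {"linear": [0, 0, -25], "rot": [0, 0, 0], "fingers": 0}, {"linear": [0, 0, -35], "rot": [0, 0, 0], "fingers": 0}, {"linear": [0, 0, -30], "rot": [0, 0, 0], "fingers": 0}, {"linear": [0, 0, 0], "rot": [0, 0, -0.142], "fingers": 0}, {"linear": [0, 0, 0], "rot": [0, 0, -0.142], "fingers": 0}, {"linear": [0, 0, 0], "rot": [0, 0, -0.142], "fingers": 0}, {"linear": [0, 0, 0], "rot": [0, 0, -0.142], "fingers": 0}]'

```text
time: 13.85
tcp_pos: [0.5527, 0.0238, 0.1646]
tool_rot: [-2.979, -0.998, -0.0]
force: [-0.0, -0.2, 0.2]
width: 0.502
grip_force: 0.0
```

Request:
apply_moves --plan '[{"linear": [0, 0, 0], "rot": [0, 0, -0.142], "fingers": 0}, {"linear": [0, 0, 0], "rot": [0, 0, -0.142], "fingers": 0}, {"linear": [0, 0, 0], "rot": [0, 0, -0.142], "fingers": 0}, {"linear": [0, 0, 0], "rot": [0, 0, -0.142], "fingers": 0}, {"linear": [0, 0, 0], "rot": [0, 0, -0.142], "fingers": 0}, {"linear": [0, 0, 0], "rot": [0, 0, -0.142], "fingers": 0}, {"linear": [0, 0, 0], "rot": [0, 0, -0.142], "fingers": 0}, {"linear": [0, 0, 0], "rot": [0, 0, -0.142], "fingers": 0}]'

```text
time: 14.65
tcp_pos: [0.5527, 0.0239, 0.1645]
tool_rot: [-1.974, -2.444, 0.0]
force: [0.4, -0.3, 0.3]
width: 0.503
grip_force: 0.0
```

Request:
apply_moves --plan '[{"linear": [0, 0, 0], "rot": [0, 0, -0.142], "fingers": 0}, {"linear": [0, 0, 0], "rot": [0, 0, -0.142], "fingers": 0}, {"linear": [0, 0, 0], "rot": [0, 0, -0.142], "fingers": 0}, {"linear": [0, 0, 0], "rot": [0, 0, -0.142], "fingers": 0}, {"linear": [0, 0, 0], "rot": [0, 0, -0.142], "fingers": 0}, {"linear": [0, 0, 0], "rot": [0, 0, -0.142], "fingers": 0}, {"linear": [0, 0, 0], "rot": [0, 0, -0.142], "fingers": 0}, {"linear": [0, 0, 0], "rot": [0, 0, -0.142], "fingers": 0}]'

```text
time: 15.45
tcp_pos: [0.5527, 0.0239, 0.1645]
tool_rot: [-0.349, -3.122, 0.0]
force: [-0.2, 0.3, 0.1]
width: 0.497
grip_force: 0.0
```

Request:
apply_moves --plan '[{"linear": [0, 0, 0], "rot": [0, 0, -0.142], "fingers": 0}, {"linear": [0, 0, 0], "rot": [0, 0, -0.142], "fingers": 0}, {"linear": [0, 0, 0], "rot": [0, 0, 0], "fingers": 0}, {"linear": [0, 0, 0], "rot": [0, 0, 0], "fingers": 0}]'

```text
time: 15.85
tcp_pos: [0.5528, 0.0237, 0.1645]
tool_rot: [0.077, -3.141, -0.0]
force: [0.3, -0.5, 0.9]
width: 0.5
grip_force: 0.0
```

```bash
python3 - <<'E'
from h import *
y=.06-1.56; p=np.array([.502,.02])+.05*np.array([-np.sin(y),np.cos(y)])
delta([*p,.075],y)
i=robot.camera_info("wrist"); a=robot.snapshot("wrist")
c=cv2.resize(a[:,:,::-1],(768,576)).copy()
for q in proj(i,[[.502,.020,.127],[*p,.115]]): cv2.circle(c,tuple(int(t*1.5) for t in q),3,(255,0,255),-1)
cv2.imwrite("pics/w7.png",c)
E
```

```text
t 15.85 tcp [0.5528 0.0237 0.1645] tool-y yaw 1.62 Rz [-0.  0. -1.] lin mm [ 0.9 -0.1 89.5] rotz -0.022 q [-0.02  0.35  1.57  0.    1.23 -1.64] w 0.5 gf 0.0 F [ 0.3 -0.5  0.9]
```

View pics/w7.png

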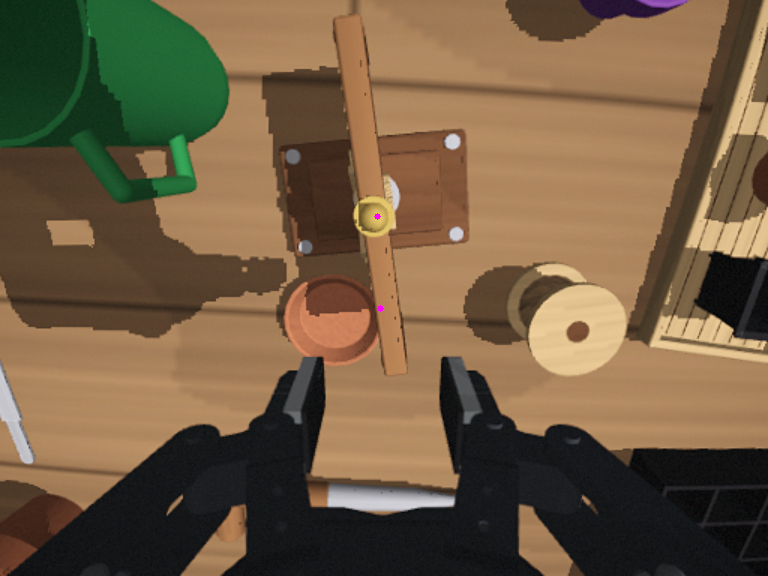

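The wrist picture shows the board between the half-open fingers, trailing slightly, with the nut at (376,215) and the jug clear at upper left. Lowering and turning the second quarter.

Request:
apply_moves --plan '[{"linear": [0, 0, 25], "rot": [0, 0, 0], "fingers": 0}, {"linear": [0, 0, 35], "rot": [0, 0, 0], "fingers": 0}, {"linear": [0, 0, 28], "rot": [0, 0, 0], "fingers": 0}, {"linear": [0, 0, 0], "rot": [0, 0, 0], "fingers": -0.45}, {"linear": [0, 0, 0], "rot": [0, 0, 0], "fingers": -0.45}, {"linear": [0, 0, 0], "rot": [0, 0, 0], "fingers": -0.45}, {"linear": [0, 0, 0], "rot": [0, 0, 0], "fingers": -0.45}]'

```text
time: 16.6
tcp_pos: [0.5536, 0.0235, 0.078]
tool_rot: [-0.08, 3.138, -0.0]
force: [0.9, 0.0, -0.2]
width: 0.273
grip_force: 0.0
```

Request:
apply_moves --plan '[{"linear": [0.5, -6.7, 0], "rot": [0, 0, 0.135], "fingers": -0.45}, {"linear": [0.5, -6.7, 0], "rot": [0, 0, 0.135], "fingers": -0.45}, {"linear": [0.5, -6.7, 0], "rot": [0, 0, 0.135], "fingers": -0.45}, {"linear": [0.5, -6.7, 0], "rot": [0, 0, 0.135], "fingers": -0.45}, {"linear": [0.5, -6.7, 0], "rot": [0, 0, 0.135], "fingers": -0.45}, {"linear": [0.5, -6.7, 0], "rot": [0, 0, 0.135], "fingers": -0.45}]'

```text
time: 17.2
tcp_pos: [0.5395, -0.0135, 0.0776]
tool_rot: [1.171, 2.913, 0.001]
force: [1.1, -0.1, -0.6]
width: 0.271
grip_force: 0.4
```

Request:
apply_moves --plan '[{"linear": [0.5, -6.7, 0], "rot": [0, 0, 0.135], "fingers": -0.45}, {"linear": [0.5, -6.7, 0], "rot": [0, 0, 0.135], "fingers": -0.45}, {"linear": [0.5, -6.7, 0], "rot": [0, 0, 0.135], "fingers": -0.45}, {"linear": [0.5, -6.7, 0], "rot": [0, 0, 0.135], "fingers": -0.45}, {"linear": [0.5, -6.7, 0], "rot": [0, 0, 0.135], "fingers": -0.45}, {"linear": [0, 0, 0], "rot": [0, 0, 0], "fingers": -0.45}, {"linear": [0, 0, 0], "rot": [0, 0, 0], "fingers": -0.45}]'

```text
time: 17.9
tcp_pos: [0.51, -0.0282, 0.0772]
tool_rot: [2.059, 2.371, 0.001]
force: [-0.8, -0.1, -0.4]
width: 0.273
grip_force: 0.0
```

```bash
python3 - <<'E'
from h import *
y=.138; p=np.array([.5025,.02])-.05*np.array([-np.sin(y),np.cos(y)])
delta([*p,.075],y)
E
```

```text
t 17.9 tcp [ 0.51   -0.0282  0.0772] tool-y yaw 0.141 Rz [ 0.001 -0.    -1.   ] lin mm [-1.3 -0.8  2.2] rotz 0.003 q [-0.13  0.37  1.77  0.    1.   -0.27] w 0.273 gf 0.0 F [-0.8 -0.1 -0.4]
```

Tool is at the target angle. I'll close on the board to square it, then open and lift away.

Request:
apply_moves --plan '[{"linear": [0, -1, 0], "rot": [0, 0, 0], "fingers": -0.55}, {"linear": [0, 0, 0], "rot": [0, 0, 0], "fingers": -0.62}, {"linear": [0, 0, 0], "rot": [0, 0, 0], "fingers": -0.68}, {"linear": [0, 0, 0], "rot": [0, 0, 0], "fingers": -0.72}, {"linear": [0, 0, 0], "rot": [0, 0, 0], "fingers": -0.75}, {"linear": [0, 0, 0], "rot": [0, 0, 0], "fingers": -0.75}, {"linear": [0, 0, 0], "rot": [0, 0, 0], "fingers": -0.75}]'

```text
time: 18.6
tcp_pos: [0.5091, -0.0282, 0.0766]
tool_rot: [2.063, 2.368, 0.001]
force: [6.0, 1.0, -0.1]
width: 0.148
grip_force: 19.4
```

Request:
apply_moves --plan '[{"linear": [0, 0, 0], "rot": [0, 0, 0], "fingers": -0.3}, {"linear": [0, 0, 0], "rot": [0, 0, 0], "fingers": -0.1}, {"linear": [0, 0, 0], "rot": [0, 0, 0], "fingers": 0}, {"linear": [0, 0, 0], "rot": [0, 0, 0], "fingers": 0}, {"linear": [0, 0, -25], "rot": [0, 0, 0], "fingers": 0}, {"linear": [0, 0, -35], "rot": [0, 0, 0], "fingers": 0}, {"linear": [0, 0, -40], "rot": [0, 0, 0], "fingers": 0}, {"linear": [0, 0, -40], "rot": [0, 0, 0], "fingers": 0}]'

```text
time: 19.4
tcp_pos: [0.5081, -0.0282, 0.2179]
tool_rot: [-2.064, -2.368, 0.001]
force: [0.5, -0.8, 0.0]
width: 0.494
grip_force: 0.0
```

Request:
apply_moves --plan '[{"linear": [-25, 0, -20], "rot": [0, 0, 0], "fingers": 0}, {"linear": [-25, 0, 0], "rot": [0, 0, 0], "fingers": 0}, {"linear": [-25, 0, 0], "rot": [0, 0, 0], "fingers": 0}, {"linear": [0, 0, 0], "rot": [0, 0, 0], "fingers": 0}, {"linear": [0, 0, 0], "rot": [0, 0, 0], "fingers": 0}]'

```text
time: 19.9
tcp_pos: [0.5186, -0.1026, 0.2362]
tool_rot: [-2.065, -2.367, 0.0]
force: [0.2, -0.2, 0.3]
width: 0.497
grip_force: 0.0
```

```bash
python3 - <<'E'
from h import *
delta([.5,0,.2],.138)
w=robot.snapshot("wrist"); s=robot.snapshot("scene"); np.save("pics/w8.npy",w)
cv2.imwrite("pics/w8.png",np.hstack([cv2.resize(w[:,:,::-1],(400,300)),cv2.resize(s[130:280,200:400,::-1],(400,300))]))
E
```

```text
t 19.9 tcp [ 0.5186 -0.1026  0.2362] tool-y yaw 0.136 Rz [-0.001  0.    -1.   ] lin mm [104.2  -4.5  36.3] rotz -0.002 q [-0.26  0.23  1.54  0.    1.36 -0.4 ] w 0.497 gf 0.0 F [ 0.2 -0.2  0.3]
```

View pics/w8.png

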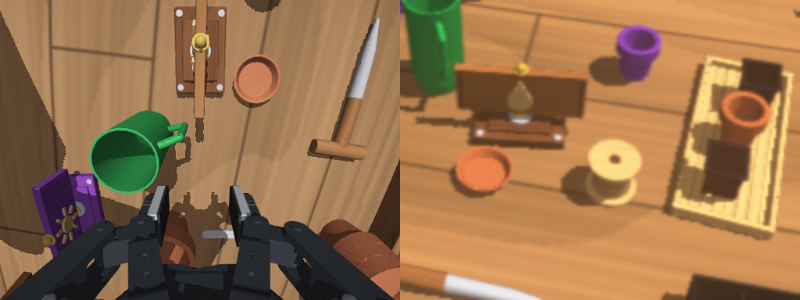

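The scene view shows the drop facing the path at (520,98) with the board parallel to the foot, the pot upright on the tray, and the neighbours in place. The gripper is clear of everything, so I'm handing in.

```bash
python3 -c "
from bench import robot
print(robot.sign_off())"
```

```text
the job is handed in; nothing more can be done
None
```

The small pot stands upright on the tray between the two cells, the sign is turned half round and square to its foot with the drop face to the path, everything is let go, and the job was handed in at about 20 s of the 53 s; the sign-off gave no verdict.

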